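# Level the housings in the drying tray and snap its cover shut

## Task

Rake the heap of connector housings out over the drying tray until they lie one deep over its whole length, at least two on each of its three fields of drain holes; move them with the rake only, never with the gripper. Put the rake back on the table beside the tray, swing the mesh cover over and press its latch plate gently until it snaps under the catch, then stop pushing. Leave the other things on the table where they are.

Things in the scene. Friction and masses are not known exactly. Their poses are not given: they have to be found in the camera images.
- drying_tray: aluminium drying tray fixed to the table, 118 (x) x 268 (y) mm outside, rim 28 mm high, walls 4 mm; inside 110 x 260 mm. Origin: centre of its underside; y along its length, +x towards the hinge at the back (away from the robot), z up. Floor 4 mm above the origin, with three equal fields of drain holes parted by seams at y = -43 and +43 mm; shut cover's underside 24 mm above the floor
- cover_press (a point): middle of the top face of the solid latch plate to press (36 x 60 mm) by the free front edge of the mesh cover; 93 mm from the hinge axis, 27 mm behind the edge. Shut, it lies 33 mm above the table. A press of 10 to 15 N here snaps the cover past the catch, whose spring lip stands at the middle of the front wall, 13 mm out from the wall and up to 44 mm above the table
- cover_hinge (a point): middle of the cover's hinge axis, which runs along the tray's y axis, 61 mm behind the tray's centre and 30 mm above its underside. The cover reaches 120 mm from this axis to its free edge and is 268 mm long, 5 mm thick
- cover (a joint): angle of the wire-mesh cover (0.16 kg), rad: 0 shut, about 2 open and leaning back (stop at 2.05). Pushed over from behind, with shut fingertips say, to below about 1.0, it sinks slowly by itself on its damped hinge until its lip rests on the spring catch at about 0.08 (9 mm above shut); pressed past the catch it stays below 0.02. It shuts over one layer of housings, not over two
- rake: hand rake standing on its tines, 0.2 kg: four flat steel tines 36 mm long, 3 mm thick with 9 mm gaps, 40 mm over all along x, each 24 mm deep along y; head 46 x 26 mm above them; upright wooden grip 30 mm (x) by 24 mm (y), from 52 to 114 mm above the tips. Origin: midway between the tips, at their lower ends; z up along the grip. It rakes along its y axis
- rake_grip (a point): middle of the rake's wooden grip, 90 mm above the tine tips
- terminal_jar: bystander: jar with a lid, 55 mm wide, 70 mm tall; origin centre of its underside
- tape_roll: bystander: roll of tape lying flat, 68 mm wide, 18 mm tall; origin centre of its underside
- flush_cutter: bystander: small cutter lying flat, 60 x 110 x 12 mm; origin centre of its underside
- housing_1: white connector housing, 22 (x) x 18 (y) x 14 mm with a 3 mm latch stud on top; origin at the centre of its underside (4 mm above the tray's origin when it lies upright on the tray floor); at first heaped at one end of the tray, in the lower layer
- housing_2: white connector housing, 22 (x) x 18 (y) x 14 mm with a 3 mm latch stud on top; origin at the centre of its underside (4 mm above the tray's origin when it lies upright on the tray floor); at first heaped at one end of the tray, in the lower layer
- housing_3: white connector housing, 22 (x) x 18 (y) x 14 mm with a 3 mm latch stud on top; origin at the centre of its underside (4 mm above the tray's origin when it lies upright on the tray floor); at first heaped at one end of the tray, in the lower layer
- housing_4: white connector housing, 22 (x) x 18 (y) x 14 mm with a 3 mm latch stud on top; origin at the centre of its underside (4 mm above the tray's origin when it lies upright on the tray floor); at first heaped at one end of the tray, in the lower layer
- housing_5: white connector housing, 22 (x) x 18 (y) x 14 mm with a 3 mm latch stud on top; origin at the centre of its underside (4 mm above the tray's origin when it lies upright on the tray floor); at first heaped at one end of the tray, in the lower layer
- housing_6: white connector housing, 22 (x) x 18 (y) x 14 mm with a 3 mm latch stud on top; origin at the centre of its underside (4 mm above the tray's origin when it lies upright on the tray floor); at first heaped at one end of the tray, on top of the lower layer
- housing_7: white connector housing, 22 (x) x 18 (y) x 14 mm with a 3 mm latch stud on top; origin at the centre of its underside (4 mm above the tray's origin when it lies upright on the tray floor); at first heaped at one end of the tray, on top of the lower layer
- housing_8: white connector housing, 22 (x) x 18 (y) x 14 mm with a 3 mm latch stud on top; origin at the centre of its underside (4 mm above the tray's origin when it lies upright on the tray floor); at first a stray lying alone towards the other end of the tray

How it is judged:
By the outcome, as a careful person would: the job done as asked, in the order asked, and still so for the second after the job is handed in, with the robot touching nothing.
It also fails if it takes over 64 s, if anything falls off the work surface, if the arm or the gripper's body presses on something with over 40 N, if the wrist force passes 120 N, or if a joint passes its speed limit or range.

## Robot

A 6-joint arm with a two-finger parallel gripper is mounted at the origin on a cart in front of the work surface, level with it; the furniture and walls round the work are solid. World frame = base frame: x ahead of the robot, y to its left, z up, the work surface at z = 0. Lengths are in mm, angles in degrees, forces in N, time in s.
With the tool pointing down it reaches from about 350 to 725 mm from the base axis. Payload 6 kg.
Tool frame: the origin (TCP) lies on the centre line of the jaws, within the pads' length; the fingertips stand 25 mm ahead of it and the grasp point (between the pads) lies 6 mm ahead of it; z points along the fingers, y is the line along which they close (so a half turn about z gives the same grasp; the last joint's range is limited). The gripper opens to 85 mm and grips with 20 to 120 N. Pads are 22 mm wide; open, the fingers measure 114 mm over their backs; the gripper's body (76 mm by 85 mm) begins 54 mm behind the grasp point. The pads swing forward as they close: fully open they stand 13 mm farther back than shut.
Start: joints at [-55.938, 2.303, 4.859, 0, -92.561, -19.12], TCP at [154.724, -579.687, 256.261] pointing down, gripper open.
Joint ranges: [-146.85, 146.85], [-73.84, 115.35], [-62.03, 85.46], [-188.31, 113.3], [-161.28, -10.13], [-171.36, 171.36]. Speed limits (degrees/s): [147.25, 147.25, 172.46, 180, 180, 180].

## Interface

Orientations are given as [roll, pitch, yaw] about the fixed x, y, z axes, in that order (R = Rz(yaw) Ry(pitch) Rx(roll)).
In Python, from station import bot, vision, job gives the robot as it stands. The module is installed in compiled form; this text tells all that it offers.
- The arm moves only by the shell command python3 -m inch 'ROWS' [FORCE]. ROWS is JSON, one flat list of numbers, 7 for each row, row after row: the shift along the tool's x, y, z in m, then the turn, a rotation vector about the tool's x, y, z in rad, then the closure, from 0 (fully open) to 1 (shut). A call has 1 to 12 rows; each row shifts and turns the commanded pose from where the row before left it, along the tool's axes as they then stand; what a row does not reach is not made up. A row lasts 1/12 s, in which the tool goes at most 41.7 mm and 7.16 degrees, less where a joint would pass 70% of its speed; a pose out of reach is approached as far as the arm can. A call is refused whole if a number of a shift passes 0.0417 or a number of a turn 0.125, either way. A call with a gripper value outside its range is refused whole. The fingers move at their own pace and stop on an object; FORCE is the grip in N (left out, the last holds). Time passes only in rows, so rows that do not move let the fingers close. It gives the time, the measured TCP pose, the force, the opening and the grip force at its end, in the units of the state.
- bot.get_state(): the state, without advancing time (a new reading comes with each control period).
- vision.read_camera(name): name is "side" or "top" or "wrist"; returns a dict with "pixels" (400x640x3 uint8, red, green, blue), "intrinsics" (3x3 intrinsics, pixels), "k1" (the pictures are not rectified: a ray, as slopes to the right and down, at radius r is drawn at 1 + k1 r^2 times it, then the intrinsics apply), "R" (3x3) and "t" (3): a world point X has camera coordinates R X + t; the wrist camera has in their place "hand_eye" (4x4, takes a point from camera to tool coordinates, whose origin is the TCP and whose axes are the flange's). Camera axes: x right, y down, z forward; pixel columns grow to the right and rows downward; lengths in mm; the calibration is good to about 2 mm. A picture is of the moment at which its call begins: read the wrist's pose just before it. There is no depth.
- job.sign_off(): hands the job in; it is judged then, once.
The state is a dict: "clock": time; "joint_positions": joint angles; "dq": joint speeds; "joint_torque": joint torques, N m; "position": TCP position; "ee_rot": TCP orientation; "wrist_force": force on the tool from outside, world axes, zero at the start; "wrist_torque": the same for the moment, N m; "gripper_width": finger opening in mm; "grip_force": force on a finger pad.
Only numpy, scipy, OpenCV 4.12 (cv2) and the standard library are available. Lean on these libraries where they do the work, as an engineer would, in place of code of your own. Each camera call takes 0.05 s, during which the arm holds its last target. There are 200 camera calls.

## Working session

There is one attempt and no reset: what is moved stays moved. The work goes in short steps, Python scripts to look and compute and a shell command to move; the robot and the scene stay as the last step left them, time stands still between calls to the robot, and variables do not carry over. Pictures are saved under pics/ and viewed, at most 10 in all, crops included, and the job is handed in when it is done.

```bash
mkdir -p pics; cat > h.py <<'E'
import numpy as np, cv2
from station import bot, vision, job
from scipy.spatial.transform import Rotation as Ro
def cam(n):
    s=bot.get_state(); c=vision.read_camera(n)
    if n=="wrist":
        T=np.eye(4);T[:3,:3]=Ro.from_euler('xyz',s['ee_rot'],degrees=True).as_matrix();T[:3,3]=s['position']
        M=np.linalg.inv(T@np.array(c['hand_eye']));c['R']=M[:3,:3];c['t']=M[:3,3]
    c['R']=np.array(c['R']);c['t']=np.array(c['t']);c['K']=np.array(c['intrinsics']);c['img']=np.array(c['pixels'])[:,:,::-1].copy()
    return c
def ray(c,u,v):
    d=np.linalg.inv(c['K'])@[u,v,1.];x=d[:2].copy()
    for _ in range(20): x=d[:2]/(1+c['k1']*(x@x))
    return -c['R'].T@c['t'], c['R'].T@np.array([x[0],x[1],1])
def onz(c,u,v,z):
    o,d=ray(c,u,v); return np.round(o+d*(z-o[2])/d[2],1)
def proj(c,X):
    p=c['R']@np.array(X,float)+c['t'];x=p[:2]/p[2];x=x*(1+c['k1']*(x@x));return np.round((c['K']@[x[0],x[1],1])[:2],1)
E
python3 - <<'E'
from h import *
s=bot.get_state();print({k:np.round(v,2).tolist() for k,v in s.items()})
for n in("top","side"):
    c=cam(n);cv2.imwrite(f'pics/{n}0.png',c['img']);print(n,-c['R'].T@c['t'],c['R'].round(2).tolist(),c['K'].round(0).tolist(),c['k1'])
E
```

```text
{'clock': 0.0, 'joint_positions': [-55.94, 2.34, 4.8, -0.03, -92.56, -19.12], 'dq': [0.0, -0.08, -0.06, -0.08, -0.01, 0.02], 'joint_torque': [-0.0, -36.82, 34.74, 6.93, -0.01, 0.0], 'position': [154.71, -579.41, 255.25], 'ee_rot': [179.9, -0.01, -165.06], 'wrist_force': [0.21, 1.21, -0.53], 'wrist_torque': [0.02, 0.03, 0.01], 'grip_force': 0.0, 'gripper_width': 85.53}
top [402.46497246  91.9265803  917.88115219] [[0.0, -1.0, 0.04], [-0.99, -0.01, -0.16], [0.16, -0.04, -0.99]] [[386.0, 0.0, 315.0], [0.0, 386.0, 208.0], [0.0, 0.0, 1.0]] -0.05841386773718476
side [ 448.204721   -606.15483395  558.53536253] [[1.0, -0.09, 0.0], [-0.05, -0.57, -0.82], [0.08, 0.82, -0.57]] [[389.0, 0.0, 328.0], [0.0, 389.0, 197.0], [0.0, 0.0, 1.0]] -0.048226675904543305
```

View pics/top0.png

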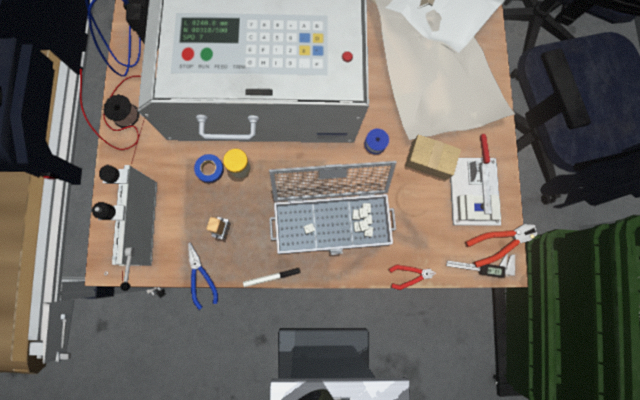

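View pics/side0.png

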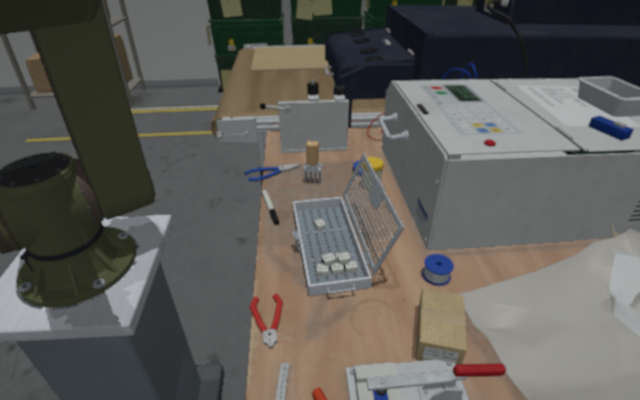

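The top view shows the tray at about (275–395, 197–252) with the heap at its right end (362,218), a stray at (309,229) and the cover leaning back behind. The rake is at (217,228). The side view agrees. I'll zoom in for edges.

```bash
python3 - <<'E'
from h import *
a=cv2.imread('pics/top0.png')[150:270,190:410];b=cv2.imread('pics/side0.png')[130:310,270:410]
a=cv2.resize(a,None,fx=3.6,fy=3.6,interpolation=cv2.INTER_CUBIC)
cv2.imwrite('pics/crop.png',a)
c=cam("top");s=cam("side")
for z,p in [(28,(277,252)),(28,(395,245)),(28,(275,203)),(28,(391,196)),(114,(214,224)),(0,(222,235)),(6,(309,229))]: print(p,onz(c,*p,z))
# rake grip top by colour (orange wood) in both views
for k,(cc,box) in {'t':(c,(195,200,240,250)),'s':(s,(295,130,330,190))}.items():
    x0,y0,x1,y1=box;h=cv2.cvtColor(cc['img'][y0:y1,x0:x1],cv2.COLOR_BGR2HSV)
    m=cv2.inRange(h,(8,120,130),(22,255,255));ys,xs=np.nonzero(m);print(k,len(xs),xs.min()+x0,xs.max()+x0,ys.min()+y0,ys.max()+y0,xs.mean()+x0,ys.mean()+y0)
    if k=='s': print(onz(cc,xs.mean()+x0,ys.min()+y0,114),onz(cc,xs.mean()+x0,ys.mean()+y0,85))
    if k=='t': print(onz(cc,xs.mean()+x0,ys.mean()+y0,105))
E
```

```text
(277, 252) [440.8 145.4  28. ]
(395, 245) [ 458.4 -127.7   28. ]
(275, 203) [554.5 152.2  28. ]
(391, 196) [ 574.3 -121.3   28. ]
(214, 224) [494.1 272.5 114. ]
(222, 235) [481.1 278.    0. ]
(309, 229) [496.6  72.    6. ]Traceback (most recent call last):
  File "<stdin>", line 10, in <module>
    return umr_minimum(a, axis, None, out, keepdims, initial, where)
ValueError: zero-size array to reduction operation minimum which has no identity
```

View pics/crop.png

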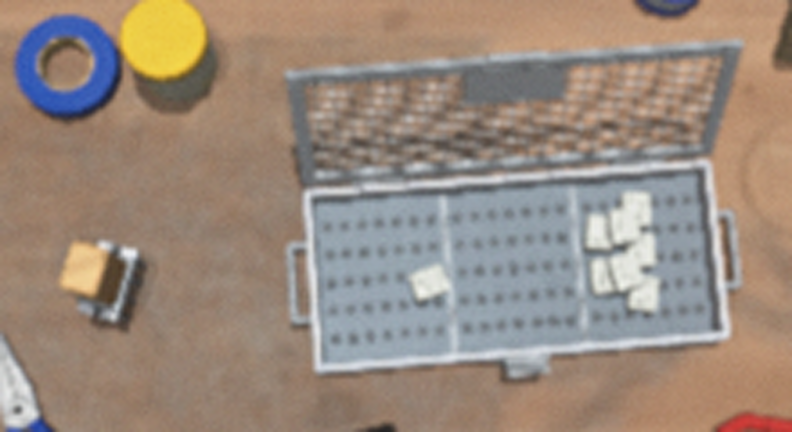

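The crop shows the rake turned about −9° from world y and the tray about +3.7°. The heap has a gap of about 33 mm to the −y wall, and the stray is just inside the +y field. Next I move above the rake.

```bash
python3 -m inch '[0,0,0,0,0,0.105,0, 0,0,0,0,0,0.105,0, 0,0,0,0,0,0.105,0, 0,0,0,0,0,0.105,0, -0.02,0.037,0,0,0,0,0, -0.02,0.037,0,0,0,0,0, -0.02,0.037,0,0,0,0,0, -0.02,0.037,0,0,0,0,0, -0.02,0.037,0,0,0,0,0, -0.02,0.037,0,0,0,0,0, -0.02,0.037,0,0,0,0,0, -0.02,0.037,0,0,0,0,0]' 60
python3 -m inch '[-0.005,0.038,0,0,0,0,0, -0.005,0.038,0,0,0,0,0, -0.005,0.038,0,0,0,0,0, -0.005,0.038,0,0,0,0,0, -0.005,0.038,0,0,0,0,0, -0.005,0.038,0,0,0,0,0, -0.005,0.038,0,0,0,0,0, -0.005,0.038,0,0,0,0,0, 0,0.038,0,0,0,0,0, 0,0.038,0,0,0,0,0, 0,0.038,0,0,0,0,0, 0,0.038,0,0,0,0,0]'
python3 - <<'E'
from h import *
c=cam('wrist');print(np.array(c['hand_eye']).round(2).tolist(),bot.get_state()['position'],bot.get_state()['ee_rot']);cv2.imwrite('pics/w1.png',c['img'])
t=cv2.imread('pics/top0.png');print(t[224:228,212:216].tolist())
E
```

```text
clock: 1.2
position: [358.4, -313.5, 256.4]
ee_rot: [180.0, 0.0, 170.9]
wrist_force: [2.1, -1.2, -0.3]
gripper_width: 85.6
grip_force: 0.0
clock: 2.2
position: [469.3, 130.7, 256.5]
ee_rot: [180.0, 0.0, 170.9]
wrist_force: [0.8, -0.5, 1.1]
gripper_width: 85.4
grip_force: 0.0
[[0.0, -0.95, -0.31, 80.24], [1.0, 0.0, -0.0, 1.36], [0.0, -0.31, 0.95, -118.08], [0.0, 0.0, 0.0, 1.0]] [469.73585929 135.23952638 254.92758517] [ 1.79944847e+02 -8.19494848e-02  1.71067721e+02]
[[[134, 190, 228], [133, 189, 229], [143, 198, 233], [142, 198, 234]], [[142, 200, 234], [145, 202, 234], [144, 205, 236], [148, 207, 239]], [[147, 203, 238], [149, 205, 238], [153, 208, 240], [151, 210, 240]], [[149, 207, 239], [149, 208, 238], [150, 208, 239], [150, 208, 240]]]
```

View pics/w1.png

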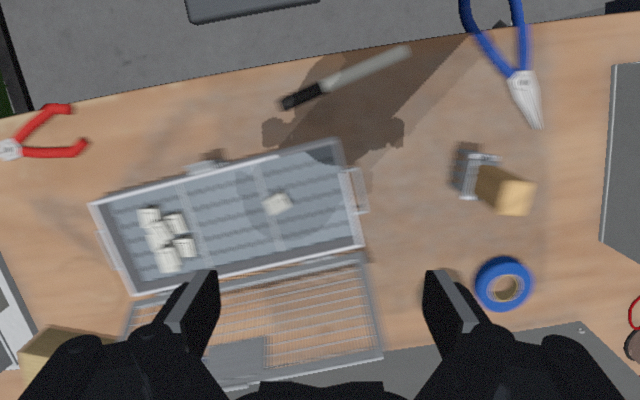

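The wrist view shows the rake grip's top at about (516,197), its tines at (470,172), the tray at left (95–360, 140–290), and the heap at (162,238).

```bash
python3 - <<'E'
from h import *
c=cam('wrist')
h=cv2.cvtColor(c['img'],cv2.COLOR_BGR2HSV)[160:230,470:550]
cs=c['img'];print(bot.get_state()['position'],cs[197,516],cs[197,485])
g=cv2.inRange(c['img'][150:240,460:560],(100,160,200),(190,235,255))
n,l,st,ce=cv2.connectedComponentsWithStats(g);i=1+np.argmax(st[1:,4])
pts=np.argwhere(l==i)[:,::-1].astype(np.float32)+[460,150]
W=np.array([onz(c,u,v,114)[:2] for u,v in pts],np.float32)
print(st[i],cv2.minAreaRect(W),W.mean(0))
# tray
print([ (p,onz(c,*p,28).tolist()) for p in [(93,203),(340,138),(366,247),(133,294)]])
E
```

```text
[469.29357507 132.57768207 254.84461319] [132 174 203] [ 64  89 108]
[ 32  35  29  31 627] ((494.6611633300781, 277.0286865234375), (19.102489471435547, 25.0482120513916), 75.018310546875) [494.23206 277.44458]
[((93, 203), [465.7, -105.0, 28.0]), ((340, 138), [440.3, 159.6, 28.0]), ((366, 247), [558.8, 171.0, 28.0]), ((133, 294), [577.5, -97.7, 28.0])]
```

```bash
python3 -m inch '[0,0.029,0.016,0,0,0,0, 0,0.029,0.016,0,0,0,0, 0,0.029,0.016,0,0,0,0, 0,0.029,0.02,0,0,0,0, -0.002,0.029,0.02,0,0,0,0, 0,0,0.007,0,0,0.09,0, 0,0,0,0,0,0,0, 0,0,0,0,0,0,0]'
python3 - <<'E'
from h import *
c=cam('wrist');s=bot.get_state();print(s['position'],s['ee_rot']);cv2.imwrite('pics/w2.png',c['img'])
g=cv2.inRange(c['img'],(90,150,190),(200,240,255))
g[:, :180]=0;g[:,460:]=0
n,l,st,ce=cv2.connectedComponentsWithStats(g)
u,v=proj(c,[494,276,114]);print(u,v)
i=min([k for k in range(1,n) if st[k,4]>300],key=lambda k:np.hypot(*(ce[k]-[u,v])))
pts=np.argwhere(l==i)[:,::-1]
W=np.array([onz(c,a,b,114)[:2] for a,b in pts[::5]],np.float32)
print(st[i],cv2.minAreaRect(W),W.mean(0))
E
```

```text
clock: 2.97
position: [494.4, 271.0, 161.1]
ee_rot: [-179.9, -0.0, 165.9]
wrist_force: [-0.5, -0.2, 0.2]
gripper_width: 85.5
grip_force: 0.0
[494.7955359  270.9681829  162.27251017] [1.79969213e+02 5.04795519e-02 1.65835036e+02]
328.1 248.2Traceback (most recent call last):
  File "<stdin>", line 7, in <module>
ValueError: min() iterable argument is empty
```

View pics/w2.png

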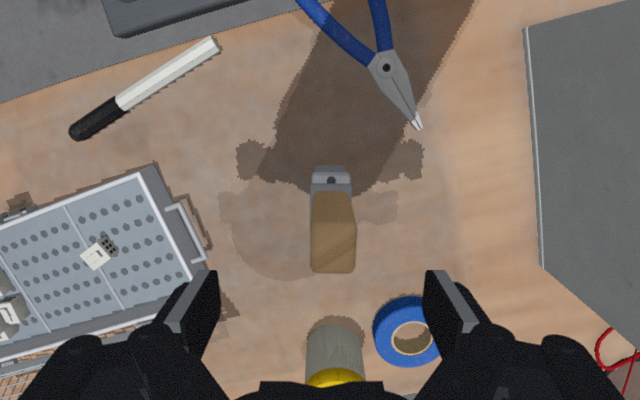

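The grip's top face is centred at about (333,252) and square to the jaws. The tray end, with the stray, is at left.

```bash
python3 - <<'E'
from h import *
c=cam('wrist');s=bot.get_state();R=Ro.from_euler('xyz',s['ee_rot'],degrees=True).as_matrix();p=np.array(s['position'])
for q,z in [((333,252),114),((311,272),114),((355,272),114),((331,169),52),((335,378),70),((408,340),18)]:
    w=onz(c,*q,z);print(q,w,(R.T@(w-p)).round(1))
for q in [(152,164),(208,298)]: print(q,onz(c,*q,28))
print(onz(c,72,205,4),onz(c,95,257,18),onz(c,130,312,4))
E
```

```text
(333, 252) [497.7 277.9 114. ] [-0.9  7.3 48.8]
(311, 272) [506.2 263.9 114. ] [-12.6  -4.2  48.8]
(355, 272) [511.9 286.4 114. ] [-12.6  19.   48.9]
(331, 169) [469.1 285.4  52. ] [ 28.8   7.5 110.8]
(335, 378) [622.4 251.   70. ] [-128.3   11.8   93. ]
(408, 340) [646.6 314.9  18. ] [-136.    79.6  145.1]
(152, 164) [438.7 158.8  28. ]
(208, 298) [555.5 160.3  28. ]
[455.9  64.4   4. ] [501.2  74.2  18. ] [566.2  69.8   4. ]
```

```bash
python3 -m inch '[0.002,0.007,0.016,0,0,0,0, 0,0,0.016,0,0,0,0, 0,0,0.016,0,0,0,0, 0,0,0.016,0,0,0,0, 0,0,0,0,0,0,0, 0,0,0,0,0,0,1, 0,0,0,0,0,0,1, 0,0,0,0,0,0,1, 0,0,0,0,0,0,1, 0,0,0,0,0,0,1, 0,0,0,0,0,0,1, 0,0,0,0,0,0,1]' 60
```

```text
clock: 4.07
position: [494.6, 279.0, 98.3]
ee_rot: [179.9, 0.0, 165.7]
wrist_force: [-1.8, 0.3, 3.7]
gripper_width: 23.3
grip_force: 58.7
```

```bash
python3 - <<'E'
from h import *
c=cam('top');s=cam('side')
cv2.imwrite('pics/top1.png',c['img']);cv2.imwrite('pics/side1.png',s['img'])
for p in [(294,200),(308,294),(372,285),(344,197)]: print('side',p,onz(s,*p,28))
for p in [(278.3,252.8),(393.3,243.3),(389.2,195),(274.7,202.8)]: print('top',p,onz(c,*p,28))
a=cv2.resize(c['img'][180:270,255:405],None,fx=5,fy=5,interpolation=cv2.INTER_CUBIC)[:450]
b=cv2.resize(s['img'][160:310,270:410],None,fx=3,fy=3,interpolation=cv2.INTER_CUBIC)
b=cv2.resize(s['img'][180:310,280:410],(450,450),interpolation=cv2.INTER_CUBIC)
cv2.imwrite('pics/c2.png',cv2.resize(np.hstack([a,b]),(800,300)))
E
```

```text
side (294, 200) [442.5 149.5  28. ]
side (308, 294) [ 460.1 -140.9   28. ]
side (372, 285) [ 576.5 -130.4   28. ]
side (344, 197) [562.  151.4  28. ]
top (278.3, 252.8) [439.  142.4  28. ]
top (393.3, 243.3) [ 462.3 -123.8   28. ]
top (389.2, 195) [ 576.6 -117.1   28. ]
top (274.7, 202.8) [555.  152.9  28. ]
```

View pics/c2.png

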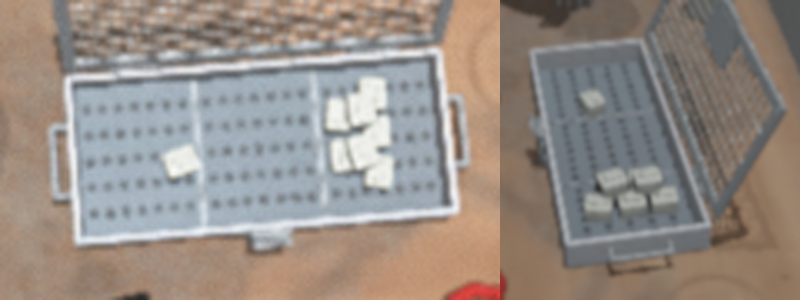

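The zoom shows the heap in 2 columns plus two housings on top. The views disagree on the tray's y position by about 10 mm, so I'll lift and look from over the tray.

```bash
python3 -m inch '[0,0,-0.02,0,0,0,1, 0,0,-0.02,0,0,0,1, 0,0,-0.02,0,0,-0.11,1, 0,0,-0.02,0,0,-0.11,1, 0,0,-0.02,0,0,-0.11,1, 0,-0.03,0,0,0,0,1, 0,-0.035,0,0,0,0,1, 0,-0.035,0,0,0,0,1, 0,-0.03,0,0,0,0,1, 0,-0.02,0,0,0,0,1, 0,-0.01,0,0,0,0,1, 0,0,0,0,0,0,1]'
python3 - <<'E'
from h import *
c=cam('wrist');s=bot.get_state();print(s['position'],s['ee_rot'],s['gripper_width']);cv2.imwrite('pics/w3.png',c['img'])
E
```

```text
clock: 5.17
position: [507.0, 117.5, 196.6]
ee_rot: [-180.0, -0.1, -175.5]
wrist_force: [-0.1, 1.5, -2.3]
gripper_width: 23.8
grip_force: 59.2
[506.98495006 118.69849393 196.56692767] [ 1.79992648e+02 -6.52958457e-02 -1.75461396e+02] 23.23167203523524
```

View pics/w3.png

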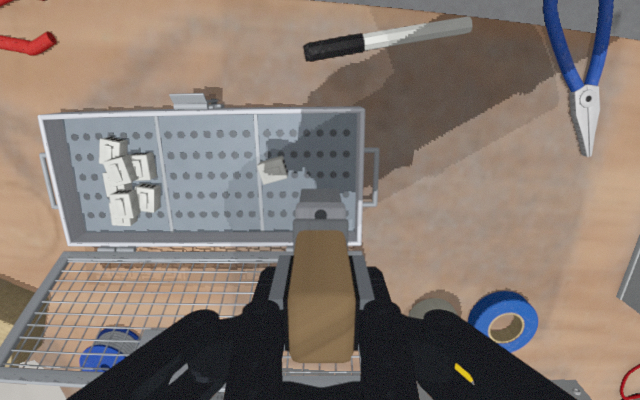

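The wrist view now shows the tray rim corners at (40,115), (362,108), (65,247) and (362,243), and the seams near u≈163 and 260. The heap is at (100–160, 137–225) and the stray at (272,170).

```bash
python3 - <<'E'
from h import *
c=cam('wrist')
P={n:onz(c,*p,28)[:2] for n,p in dict(FR=(40,115),FL=(362,108),BR=(65,247),BL=(362,243)).items()};print(P)
d=P['FL']-P['FR'];print('len',np.hypot(*d),np.hypot(*(P['BL']-P['BR'])),np.hypot(*(P['BL']-P['FL'])),'yaw',np.degrees(np.arctan2(-d[0],d[1])))
ctr=sum(P.values())/4;print('ctr',ctr)
S=[onz(c,*p,4)[:2] for p in [(157,120),(170,230),(257,115),(262,230)]];print('seams',S, np.mean(S,0))
th=np.radians(4.7);ex=np.array([np.cos(th),np.sin(th)]);ey=np.array([-np.sin(th),np.cos(th)])
f=lambda w:((w[:2]-ctr)@ex,(w[:2]-ctr)@ey)
for n,p,z in [('seam',(163,175),4),('seam',(260,170),4),('a',(115,151),18),('b',(143,167),18),('c',(149,197),18),('d',(123,210),18),('top',(117,170),32),('stray',(270,170),18),('leftmost',(101,165),32),('bl',(110,215),18),('al',(100,155),18)]:
    print(n,np.round(f(onz(c,*p,z)),1))
E
python3 - <<'E'
import cv2
a=cv2.imread('pics/w3.png')[105:255,30:290]
cv2.imwrite('pics/c3.png',cv2.resize(a,None,fx=3,fy=3,interpolation=cv2.INTER_CUBIC))
E
```

```text
{'FR': array([ 463.8, -115.2]), 'FL': array([440.6, 146.6]), 'BR': array([ 582.4, -110.2]), 'BL': array([555.2, 159.8])}
len 262.8259500125511 271.36661548539826 115.35770455413893 yaw 5.06416659521282
ctr [510.5   20.25]
seams [array([464.8, -26.4]), array([567.5, -20. ]), array([454.5,  60.6]), array([560.2,  68. ])] [511.75  20.55]
seam [ -0.3 -44. ]
seam [-4.4 44.9]
a [-25.1 -77.1]
b [-10.9 -54.2]
c [ 16.2 -53.1]
d [ 28.4 -79.2]
top [-11.6 -69.7]
stray [-7.5 56. ]
leftmost [-15.9 -82.9]
bl [ 33.2 -92.5]
al [-21.9 -91.3]
```

View pics/c3.png

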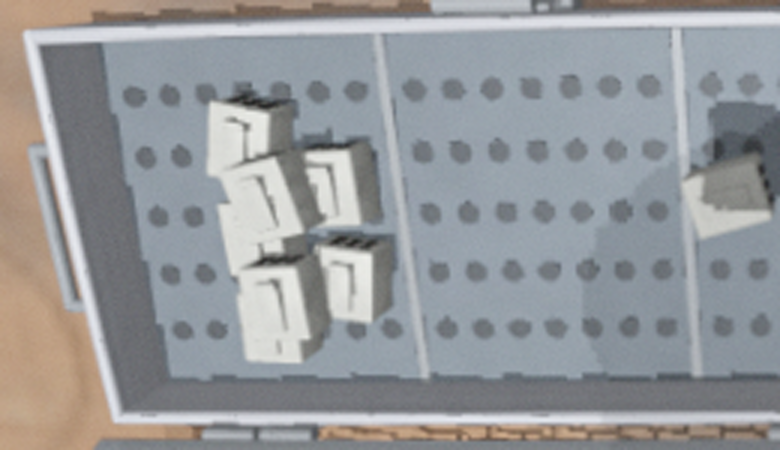

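Tray frame: centre (511, 20.4), yaw about 4.8°. There is a gap of about 38 mm between the heap and the −y wall, and the tines are 24 mm deep. I go to tray (−30, −113) and lower into the front lane.

```bash
cat >> h.py <<'E'
CT=np.array([511.,20.4]);TH=np.radians(4.8);EX=np.array([np.cos(TH),np.sin(TH)]);EY=np.array([-np.sin(TH),np.cos(TH)])
def tr(w): w=np.array(w)[:2]-CT; return np.round([w@EX,w@EY],1)
def st():
    s=bot.get_state();print('t',round(s['clock'],2),'tray',tr(s['position']),'z',round(s['position'][2],1),'rpy',np.round(s['ee_rot'],1),'F',np.round(s['wrist_force'],1),s['gripper_width'].__round__(1))
E
python3 -m inch '[0.005,-0.03,0,0,0,0,1, 0.006,-0.036,0,0,0,0,1, 0.006,-0.036,0,0,0,0,1, 0.006,-0.036,0,0,0,0,1, 0.006,-0.036,0,0,0,0,1, 0.005,-0.027,0,0,0,0,1, 0,-0.01,0.01,0,0,0,1, 0,0,0.015,0,0,0,1, 0,0,0.01,0,0,0,1, 0,0,0,0,0,0,1]'; python3 -c "from h import *; st()"
```

```text
clock: 6.1
position: [489.2, -92.7, 158.8]
ee_rot: [179.9, -0.3, -175.3]
wrist_force: [0.5, 0.3, -1.5]
gripper_width: 23.9
grip_force: 59.5
t 6.1 tray [ -31.1 -110.9] z 158.8 rpy [ 179.9   -0.3 -175.3] F [ 0.5  0.3 -1.5] 23.9
```

```bash
python3 -m inch '[0,-0.002,0.018,0,0,0,1, 0,0,0.018,0,0,0,1, 0,0,0.012,0,0,0,1, 0,0,0.006,0,0,0,1, 0,0,0,0,0,0,1]'; python3 -c "
from h import *; st();c=cam('side');cv2.imwrite('pics/s2.png',cv2.resize(c['img'][170:320,270:420],(600,600),interpolation=cv2.INTER_CUBIC))"
```

```text
clock: 6.52
position: [489.9, -95.2, 106.9]
ee_rot: [180.0, -0.2, -175.3]
wrist_force: [-0.7, 0.2, -2.6]
gripper_width: 23.6
grip_force: 59.6
t 6.52 tray [ -30.7 -113.4] z 106.9 rpy [ 180.    -0.2 -175.3] F [-0.7  0.2 -2.6] 23.6
```

View pics/s2.png

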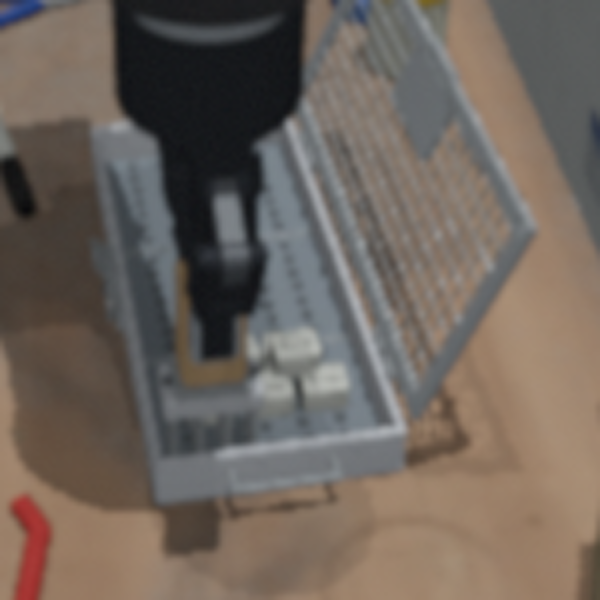

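I have one picture left, so from here I'll measure with masks. Rake the front lane to the +y field.

```bash
python3 -m inch '[0,0.008,0.002,0,0,0,1, 0,0.012,0,0,0,0,1, 0,0.014,0,0,0,0,1, 0,0.014,0,0,0,0,1, 0,0.014,0,0,0,0,1, 0,0.014,0,0,0,0,1, 0,0.014,0,0,0,0,1, 0,0.014,0,0,0,0,1, 0,0.014,0,0,0,0,1, 0,0.014,0,0,0,0,1, 0,0.01,0,0,0,0,1, 0,0.004,0,0,0,0,1]'; python3 -m inch '[0,0,0,0,0,0,1, 0,-0.004,-0.01,0,0,0,1, 0,0,-0.03,0,0,0,1, 0,0,-0.035,0,0,0,1, 0.01,0.03,-0.015,0,0,0,1, 0.01,0.03,0,0,0,0,1, 0.01,0.03,0,0,0,0,1, 0,0.02,0,0,0,0,1, 0,0,0,0,0,0,1, 0,0,0,0,0,0,1]'
cat >> h.py <<'E'
def look(name):
    st();c=cam('wrist');cv2.imwrite(f'pics/{name}.png',c['img']);im=c['img']
    b=im.astype(int);m=((b.min(2)>95)&(b.max(2)-b.min(2)<45)).astype(np.uint8)
    # tray interior polygon (at floor-ish 10 mm)
    cor=[CT+EX*a+EY*y for a,y in[(-53,-128),(-53,128),(46,128),(46,-128)]]
    poly=np.array([proj(c,[*q,8]) for q in cor]).astype(int)
    k=np.zeros_like(m);cv2.fillPoly(k,[poly],1)
    hsv=cv2.cvtColor(im,cv2.COLOR_BGR2HSV);m=((hsv[:,:,1]<45)&(hsv[:,:,2]>np.percentile(hsv[:,:,2][k>0],50)+30)|((b[:,:,2]-b[:,:,0]>3)&(hsv[:,:,1]<60)&(hsv[:,:,2]>70))).astype(np.uint8)
    m=cv2.morphologyEx(m*k,cv2.MORPH_OPEN,np.ones((5,5)))
    n,l,s,ce=cv2.connectedComponentsWithStats(m)
    for i in range(1,n):
        if s[i,4]>60:
            w=np.array([tr(onz(c,u,v,15)) for v,u in np.argwhere(l==i)[::3]])
            r=cv2.minAreaRect(w.astype(np.float32));print(s[i].tolist(),'c',np.round(r[0],0),'size',np.round(r[1],0),'x',w[:,0].min(),w[:,0].max(),'y',w[:,1].min(),w[:,1].max())
    return c,m
E
python3 - <<'E'
from h import *
look('w4')
E
```

```text
clock: 7.57
position: [478.9, 51.3, 107.3]
ee_rot: [180.0, 0.1, -175.3]
wrist_force: [-0.8, 0.2, -2.3]
gripper_width: 23.4
grip_force: 59.6
clock: 8.4
position: [440.3, 153.0, 197.2]
ee_rot: [180.0, 0.0, -175.3]
wrist_force: [-0.4, -0.3, -1.9]
gripper_width: 23.1
grip_force: 59.6
t 8.4 tray [-59.4 138.1] z 197.2 rpy [ 180.     0.  -175.3] F [-0.4 -0.3 -1.9] 23.1
[217, 208, 13, 22, 231] c [-25.  50.] size [11. 20.] x -35.7 -15.3 y 44.7 55.9
[231, 209, 6, 21, 114] c [-25.  60.] size [ 4. 19.] x -34.7 -15.4 y 57.8 61.8
[221, 239, 18, 11, 175] c [-0. 54.] size [16. 10.] x -5.4 4.8 y 46.3 62.1
[76, 244, 10, 13, 112] c [  7. -91.] size [13.  9.] x 0.7 13.5 y -96.1 -86.8
[116, 253, 6, 20, 117] c [ 20. -56.] size [ 5. 22.] x 9.7 30.3 y -60.9 -53.0
[173, 253, 24, 12, 221] c [15.  9.] size [21. 11.] x 9.1 20.8 y -1.9 19.3
[109, 258, 6, 13, 76] c [ 22. -63.] size [ 5. 13.] x 15.2 28.2 y -65.6 -60.3
[93, 260, 8, 22, 120] c [ 29. -81.] size [ 6. 24.] x 17.6 40.8 y -84.8 -77.8
[82, 266, 12, 16, 158] c [ 33. -91.] size [10. 17.] x 24.2 41.0 y -96.3 -85.8
```

```bash
cat >> h.py <<'E'
def amap(c,z=18):
    b=cv2.GaussianBlur(c['img'],(3,3),0).astype(int)
    print('      y -130 -> +130, 4 mm/char; rows x front(-55) to back')
    for x in range(-53,54,6):
        r=''
        for y in range(-128,129,4):
            u,v=proj(c,[*(CT+EX*x+EY*y),z]);u,v=int(round(u)),int(round(v))
            if not(0<=u<640 and 0<=v<400): r+='?';continue
            B,G,Rr=b[v,u];r+='#' if Rr-B>=0 and Rr>60 else ('x' if max(B,G,Rr)<55 else ('.' if Rr-B<-8 else ':'))
        print('%4d %s'%(x,r))
E
python3 - <<'E'
from h import *
c=cam('wrist')
print([c['img'][v,u].tolist() for u,v in [(223,220),(183,258),(119,262),(150,220),(200,215)]])
amap(c)
E
```

```text
[[211, 216, 214], [214, 218, 217], [225, 229, 228], [121, 116, 110], [173, 164, 154]]
      y -130 -> +130, 4 mm/char; rows x front(-55) to back
 -53 :.:....................:.......................................::
 -47 ::.............................................................::
 -41 ::...........................................:::#.............:::
 -35 ::..........................................#####............::::
 -29 ::..........................................#####............::::
 -23 ::..........................................#####............::::
 -17 ::..........................................######...........::##
 -11 ::.........:###:....................::......######...........####
  -5 ::.......######:..................######....######:..........####
   1 ::.......######:.::::............######:....#####:...........####
   7 ::.......#############...........#######.....................####
  13 ::.......#############..........:######...................:.#####
  19 ::.......############..............:::...................:.:#####
  25 ::.......###########..................................xx:..x#####
  31 ::.......#######..:.................................xxxx.:.x#####
  37 ::.......#####:.....................................xxx:..:x#####
  43 :::.................................................xxx::.x######
  49 :::::::::::::::::::::::::::::::::::::::::::::::::::xxx:..:x######
```

Two housings are in the +y field, one in the middle, and five at the −y end. Next is the back lane.

```bash
python3 -m inch '[-0.011,-0.025,0,0,0,0,1, -0.012,-0.036,0,0,0,0,1, -0.012,-0.036,0,0,0,0,1, -0.012,-0.036,0,0,0,0,1, -0.012,-0.036,0,0,0,0,1, -0.012,-0.036,0,0,0,0,1, -0.012,-0.03,0,0,0,0,1, -0.007,-0.016,0.01,0,0,0,1, 0,0,0.015,0,0,0,1, 0,0,0.015,0,0,0,1, 0,0,0,0,0,0,1]'; python3 -c "from h import *; st()"
```

```text
clock: 9.42
position: [548.4, -91.7, 152.5]
ee_rot: [180.0, -0.4, -175.6]
wrist_force: [-1.1, -0.5, -3.3]
gripper_width: 23.5
grip_force: 59.8
t 9.42 tray [  27.9 -114.8] z 152.5 rpy [ 180.    -0.4 -175.6] F [-1.1 -0.5 -3.3] 23.5
```

```bash
python3 -m inch '[-0.002,0.001,0.018,0,0,0,1, -0.001,0,0.016,0,0,0,1, 0,0,0.012,0,0,0,1, 0,0,0.002,0,0,0,1, 0,0.008,0,0,0,0,1, 0,0.012,0,0,0,0,1, 0,0.012,0,0,0,0,1, 0,0.012,0,0,0,0,1, 0,0.012,0,0,0,0,1, 0,0.012,0,0,0,0,1, 0,0.01,0,0,0,0,1, 0,0,0,0,0,0,1]'; python3 -m inch '[0,-0.003,-0.01,0,0,0,1, 0,0,-0.03,0,0,0,1, 0.005,0.02,-0.035,0,0,0,1, 0.01,0.035,-0.015,0,0,0,1, 0.01,0.035,0,0,0,0,1, 0.01,0.035,0,0,0,0,1, 0,0.035,0,0,0,0,1, 0,0.02,0,0,0,0,1, 0,0,0,0,0,0,1, 0,0,0,0,0,0,1]'; python3 -c "
from h import *
st();c=cam('wrist');cv2.imwrite('pics/w5.png',c['img']);amap(c)"
```

```text
clock: 10.42
position: [546.6, -8.6, 108.4]
ee_rot: [179.9, 0.0, -175.2]
wrist_force: [-1.3, -0.9, -1.5]
gripper_width: 23.4
grip_force: 61.8
clock: 11.25
position: [497.8, 163.3, 199.2]
ee_rot: [180.0, 0.1, -175.3]
wrist_force: [0.4, -0.1, -1.9]
gripper_width: 23.4
grip_force: 61.6
t 11.25 tray [ -1.2 143.5] z 199.2 rpy [ 1.800e+02  1.000e-01 -1.753e+02] F [ 0.4 -0.1 -1.9] 23.4
      y -130 -> +130, 4 mm/char; rows x front(-55) to back
 -53 ::...............................................................
 -47 ::..............................................................:
 -41 ::...............................................................
 -35 ::..........................................#####................
 -29 ::..........................................#####................
 -23 ::..........................................#####........:.:..:.:
 -17 ::..........................................######..............:
 -11 ::..........####............................######...............
  -5 ::.........:#######.......#####:.:####::....######:..............
   1 ::........:#######:......:#############:....######...............
   7 ::..........#####:.......###############........................:
  13 ::............::..........:############.........................:
  19 ::........................########.#...........................::
  25 ::.........................#######.............................::
  31 ::..........................######.............................::
  37 ::..........................######............................:::
  43 ::..........................::::..............................::#
  49 ::................::...:....................:::::::::::::::::::##
```

```bash
python3 - <<'E'
from h import *
a=cv2.imread('pics/w5.png')
c=cam('wrist');p=[proj(c,[*(CT+EX*x+EY*y),4]) for x,y in [(-60,-125),(-60,100),(55,-125),(55,100)]];p=np.array(p);x0,y0=p.min(0).astype(int);x1,y1=p.max(0).astype(int);x0=max(x0,0);print(x0,y0,x1,y1)
a=a[y0:y1,x0:x1];cv2.imwrite('pics/c5.png',cv2.resize(a,(790,int(790*a.shape[0]/a.shape[1])),interpolation=cv2.INTER_CUBIC))
E
```

```text
23 112 275 235
```

View pics/c5.png

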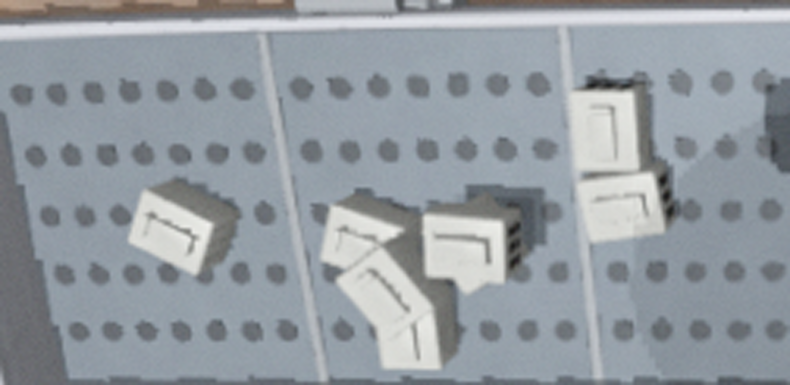

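The last picture shows one housing in the −y field and two in the +y field. The middle field holds five: three on the floor and two riding on top, one at the right over (4,14) and one in the middle. I'll sweep the upper ones off toward −y with the tines raised above the first layer.

```bash
python3 -m inch '[-0.002,-0.02,0,0,0,0,1, -0.003,-0.03,0,0,0,0,1, -0.003,-0.028,0.01,0,0,0,1, -0.003,-0.014,0.02,0,0,0,1, 0,0,0.02,0,0,0,1, 0,0,0.015,0,0,0,1, 0,0,0.006,0,0,0,1, 0,0,0,0,0,0,1]'; python3 -c "from h import *; st()"
```

```text
clock: 12.02
position: [515.4, 70.5, 126.0]
ee_rot: [-180.0, -0.1, -175.5]
wrist_force: [-1.1, 0.2, -2.3]
gripper_width: 23.3
grip_force: 61.7
t 12.02 tray [ 8.6 49.6] z 126.0 rpy [-1.800e+02 -1.000e-01 -1.755e+02] F [-1.1  0.2 -2.3] 23.3
```

```bash
python3 -m inch '[0,-0.01,0,0,0,0,1, 0,-0.012,0,0,0,0,1, 0,-0.012,0,0,0,0,1, 0,-0.012,0,0,0,0,1, 0,-0.012,0,0,0,0,1, 0,-0.01,0,0,0,0,1, 0,-0.006,0,0,0,0,1, 0,0,0,0,0,0,1, 0,0.003,-0.02,0,0,0,1, 0,0.015,-0.03,0,0,0,1, 0.002,0.03,-0.023,0,0,0,1, 0.002,0.035,0,0,0,0,1]';python3 -m inch '[0.002,0.035,0,0,0,0,1, 0.002,0.035,0,0,0,0,1, 0,0.02,0,0,0,0,1, 0,0,0,0,0,0,1, 0,0,0,0,0,0,1]'; python3 -c "
from h import *
st();c=cam('wrist');cv2.imwrite('pics/w6.png',c['img']);amap(c)"
```

```text
clock: 13.02
position: [513.2, 80.7, 206.6]
ee_rot: [179.9, 0.5, -175.5]
wrist_force: [2.2, 0.2, -1.0]
gripper_width: 23.4
grip_force: 61.8
clock: 13.43
position: [499.7, 171.1, 200.1]
ee_rot: [-180.0, -0.0, -175.2]
wrist_force: [0.6, -0.4, -1.4]
gripper_width: 23.4
grip_force: 61.6
t 13.43 tray [  1.3 151.1] z 200.1 rpy [-180.    -0.  -175.2] F [ 0.6 -0.4 -1.4] 23.4
      y -130 -> +130, 4 mm/char; rows x front(-55) to back
 -53 ::...............................................................
 -47 ::...............................................................
 -41 ::...............................................................
 -35 ::..........................................#####................
 -29 ::..........................................#####...............:
 -23 ::..........................................#####...........:.:.:
 -17 :::..................:####..................######..............:
 -11 ::..........:###:..#######:.................######...............
  -5 :::........:#############:#####:...###:.....######:..............
   1 ::.........#######:.####.:#############.....######...............
   7 ::.........:######.......#######.#######.........................
  13 :::...........:#..........:####:..####:..........................
  19 ::....................###:...:####.:.............................
  25 :::.................:#############...............................
  31 :::.................#######:######...............................
  37 ::...................#####..######...............................
  43 ::.....................:....::##................................:
  49 :::................................:.::..::...:.:::::::::::.:::::
```

All eight are now singles. Two straddle the −y seam, so I nudge the back part of the group toward −y at full depth.

```bash
python3 -m inch '[-0.006,-0.025,0,0,0,0,1, -0.008,-0.03,0,0,0,0,1, -0.008,-0.03,0,0,0,0,1, -0.006,-0.018,0.02,0,0,0,1, 0,0,0.025,0,0,0,1, 0,0,0.01,0,0,0,1, 0,0,0,0,0,0,1]'; python3 -c "from h import *; st()"
```

```text
clock: 14.07
position: [534.7, 68.1, 142.0]
ee_rot: [-179.9, -0.3, -175.5]
wrist_force: [-0.3, 0.6, -2.2]
gripper_width: 23.4
grip_force: 61.6
t 14.07 tray [27.7 45.6] z 142.0 rpy [-179.9   -0.3 -175.5] F [-0.3  0.6 -2.2] 23.4
```

```bash
python3 -m inch '[-0.001,0.002,0.016,0,0,0,1, 0,0,0.015,0,0,0,1, 0,0,0.005,0,0,0,1, 0,-0.006,0,0,0,0,1, 0,-0.01,0,0,0,0,1, 0,-0.01,0,0,0,0,1, 0,-0.01,0,0,0,0,1, 0,-0.01,0,0,0,0,1, 0,-0.008,0,0,0,0,1, 0,-0.003,0,0,0,0,1, 0,0,0,0,0,0,1]'; python3 -m inch '[0,0.003,-0.01,0,0,0,1, 0,0,-0.03,0,0,0,1, 0.005,0.03,-0.035,0,0,0,1, 0.01,0.035,-0.015,0,0,0,1, 0.01,0.035,0,0,0,0,1, 0.005,0.035,0,0,0,0,1, 0,0.02,0,0,0,0,1, 0,0,0,0,0,0,1, 0,0,0,0,0,0,1]'; python3 -c "
from h import *
st();c=cam('wrist');cv2.imwrite('pics/w7.png',c['img']);amap(c)"
```

```text
clock: 14.98
position: [541.8, 13.7, 109.4]
ee_rot: [180.0, 0.0, -175.5]
wrist_force: [-0.8, -0.0, -0.8]
gripper_width: 23.3
grip_force: 61.6
clock: 15.73
position: [499.4, 168.3, 196.4]
ee_rot: [180.0, 0.0, -175.2]
wrist_force: [0.6, -0.1, -2.1]
gripper_width: 23.5
grip_force: 61.6
t 15.73 tray [  0.8 148.4] z 196.4 rpy [ 180.     0.  -175.2] F [ 0.6 -0.1 -2.1] 23.5
      y -130 -> +130, 4 mm/char; rows x front(-55) to back
 -53 ::...............................................................
 -47 ::...............................................................
 -41 ::............................................:..................
 -35 ::..........................................#####................
 -29 ::..........................................#####...............:
 -23 :::.........................................#####..........:..:..
 -17 ::..................######..................######...............
 -11 ::..........:###:..#########...:#####.......######:..............
  -5 ::.........:#################:.######.......######:..............
   1 ::.........#######:.#::#######.:#####.......#####:...............
   7 :::.........######.....:#####..:####:............................
  13 ::............::.........##......................................
  19 :::....................:#####....................................
  25 ::................###########...................................:
  31 ::..............#############...................................:
  37 :::.............:###########:...................................:
  43 ::.....................:........................................:
  49 :::....::..............:...............::.:.:.::::::::::::::::::#
```

Now A has two (y≈−76, −54), B three, C two, plus one on the seam. C's pair sits close to its seam, so I push them further along.

```bash
python3 -m inch '[0.007,-0.025,0,0,0,0,1, 0.009,-0.034,0,0,0,0,1, 0.009,-0.034,0,0,0,0,1, 0.009,-0.028,0.02,0,0,0,1, 0,0,0.025,0,0,0,1, 0,0,0.01,0,0,0,1, 0,0,0,0,0,0,1, 0,0,0,0,0,0,1]'; python3 -c "from h import *; st()"
```

```text
clock: 16.45
position: [475.9, 43.3, 141.2]
ee_rot: [-180.0, -0.0, -175.4]
wrist_force: [-0.7, 0.8, -1.0]
gripper_width: 23.2
grip_force: 61.6
t 16.45 tray [-33.1  25.7] z 141.2 rpy [-180.    -0.  -175.4] F [-0.7  0.8 -1. ] 23.2
```

```bash
python3 -m inch '[0,0,0.016,0,0,0,1, 0,0,0.015,0,0,0,1, 0,0,0.005,0,0,0,1, 0,0.006,0,0,0,0,1, 0,0.008,0,0,0,0,1, 0,0.008,0,0,0,0,1, 0,0.008,0,0,0,0,1, 0,0.006,0,0,0,0,1, 0,0.002,0,0,0,0,1, 0,0,0,0,0,0,1]'; python3 -m inch '[0,-0.003,-0.01,0,0,0,1, 0,0,-0.03,0,0,0,1, -0.005,0.03,-0.035,0,0,0,1, -0.01,0.035,-0.015,0,0,0,1, -0.01,0.03,0,0,0,0,1, -0.005,0.01,0,0,0,0,1, 0,0,0,0,0,0,1, 0,0,0,0,0,0,1, 0,0,0,0,0,0,1]'; python3 -c "
from h import *
st();c=cam('wrist');cv2.imwrite('pics/w8.png',c['img']);amap(c)"
```

```text
clock: 17.28
position: [472.6, 82.1, 105.0]
ee_rot: [180.0, 0.0, -175.3]
wrist_force: [1.1, 0.0, -2.9]
gripper_width: 23.5
grip_force: 61.8
clock: 18.03
position: [494.0, 181.3, 191.3]
ee_rot: [-180.0, -0.0, -175.4]
wrist_force: [-0.3, -0.6, -1.4]
gripper_width: 23.1
grip_force: 61.6
t 18.03 tray [ -3.5 161.8] z 191.3 rpy [-180.    -0.  -175.4] F [-0.3 -0.6 -1.4] 23.1
      y -130 -> +130, 4 mm/char; rows x front(-55) to back
 -53 ????............................................................:
 -47 ????.............................................................
 -41 ???...........................................................:..
 -35 ???.................................................#####.......:
 -29 ??..................................................#####.......:
 -23 ??:......................:..........................#####.....::.
 -17 ??:.................:#####..........................####:.......:
 -11 ?::..........###:..#########:..:#####..............:##...........
  -5 ?::.........##################.:#####............######..........
   1 :::........########:##########.:#####:...........######:.........
   7 ::.........:######.....:#####..:#####.......:.....#####..........
  13 :::..........:::.........##........................#:............
  19 :::....................:#####....................................
  25 :::...............###########....................................
  31 :::.............#############....................................
  37 :::.............:############....................................
  43 :::...............:.::.::::......................................
  49 ::....:.....::......:..:....:.::::::::::.::.::::::::::::::::::::.
```

C is well spread now. I return the rake to its spot beside the tray.

```bash
python3 -m inch '[-0.002,0.03,0,0,0,0,1, -0.002,0.034,0,0,0,0,1, -0.002,0.024,0,0,0,0,1, -0.002,0.01,0.01,0,0,0.11,1, 0,0,0.02,0,0,0.11,1, 0,0,0.02,0,0,0.11,1, 0,0,0.02,0,0,0,1, 0,0,0.01,0,0,0,1, 0,0,0.003,0,0,0,1, 0,0,0,0,0,0,1, 0,0,0,0,0,0,1]'; python3 -c "from h import *; st();print(bot.get_state()['position'])"
```

```text
clock: 19.0
position: [494.8, 280.6, 109.7]
ee_rot: [179.9, 0.1, 165.7]
wrist_force: [0.1, -0.2, -1.8]
gripper_width: 23.5
grip_force: 61.6
t 19.0 tray [  5.6 260.6] z 109.7 rpy [1.799e+02 1.000e-01 1.657e+02] F [ 0.1 -0.2 -1.8] 23.5
[494.76515114 280.55836886 109.72754788]
```

```bash
python3 -m inch '[0,0,0.006,0,0,0,1, 0,0,0.003,0,0,0,1, 0,0,0,0,0,0,1]';python3 -m inch '[0,0,0.001,0,0,0,1, 0,0,0.001,0,0,0,1, 0,0,0,0,0,0,1]'
```

```text
clock: 19.25
position: [493.9, 280.5, 98.7]
ee_rot: [-180.0, -0.0, 165.7]
wrist_force: [-0.2, -0.3, -2.5]
gripper_width: 23.5
grip_force: 61.7
clock: 19.5
position: [494.3, 280.7, 98.2]
ee_rot: [180.0, 0.0, 165.7]
wrist_force: [-2.0, -0.6, 3.1]
gripper_width: 22.9
grip_force: 62.3
```

```bash
python3 -m inch '[0,0,0,0,0,0,0, 0,0,0,0,0,0,0, 0,0,0,0,0,0,0, 0,0,0,0,0,0,0, 0,0,-0.015,0,0,0,0, 0,0,-0.03,0,0,0,0, 0,0,-0.03,0,0,0,0, 0,0,-0.04,0,0,0,0, 0,0,-0.03,0,0,0,0, 0,0,0,0,0,0,1]'; python3 -c "
from h import *
st();t=cam('top');print([onz(t,*p,0) for p in [(250,140),(340,140),(377,148)]],onz(t,228,134,90))
# cover free edge top
for z in (139,):print([tr(onz(t,*p,z)) for p in [(270,171),(395,162),(333,166)]])
s=cam('side');print([tr(onz(s,*p,139)) for p in [(357,163),(401,235)]])
# rake standing? grip pixels
u,v=proj(t,[494,280,114]);print(u,v,t['img'][int(v)-3:int(v)+4:3,int(u)-4:int(u)+5:4].tolist())"
```

```text
clock: 20.33
position: [496.2, 281.3, 250.7]
ee_rot: [179.5, 0.5, 165.7]
wrist_force: [1.3, -1.5, 1.1]
gripper_width: 75.6
grip_force: 0.0
t 20.33 tray [  7.1 261.3] z 250.7 rpy [179.5   0.5 165.7] F [ 1.3 -1.5  1.1] 75.6
[array([716.5, 219.1,   0. ]), array([720.1,  -3.8,   0. ]), array([701.1, -96.3,   0. ])] [699.1 256.2  90. ]
[array([102.7, 127.9]), array([ 104., -135.]), array([104.2,  -3.3])]
[array([80., 92.]), array([  94.8, -154.4])]
210.4 224.0 [[[27, 23, 22], [47, 54, 64], [57, 50, 49]], [[36, 43, 50], [42, 39, 45], [58, 55, 53]], [[72, 103, 129], [71, 104, 127], [61, 83, 104]]]
```

```bash
python3 -m inch '[0,0,0,0,0,-0.11,1, 0,0,0,0,0,-0.11,1, 0,0,0,0,0,-0.11,1, -0.015,-0.02,0,0,0,0,1, -0.017,-0.035,0,0,0,0,1, -0.017,-0.035,0,0,0,0,1, -0.017,-0.035,0,0,0,0,1, -0.017,-0.035,0,0,0,0,1, -0.017,-0.035,0,0,0,0,1, -0.017,-0.035,0,0,0,0,1, -0.009,-0.02,0,0,0,0,1, 0,-0.011,0,0,0,0,1]' 30; python3 -c "
from h import *
st();t=cam('top')
u,v=proj(t,[494,280,114]);
for dv in range(-6,22,3): print(''.join('#' if (p:=t['img'][int(v)+dv,int(u)+du].astype(int))[2]>190 and p[2]-p[0]>70 else '.' for du in range(-14,16,2)))
c=cam('wrist');cv2.imwrite('pics/w9.png',c['img']);amap(c)"
```

```text
clock: 21.43
position: [641.3, 27.8, 239.1]
ee_rot: [-180.0, -0.2, -175.5]
wrist_force: [-0.2, 0.0, -0.1]
gripper_width: -0.1
grip_force: 0.0
t 21.43 tray [130.5  -3.5] z 239.1 rpy [-180.    -0.2 -175.5] F [-0.2  0.  -0.1] -0.1
...............
...............
...............
...............
...............
...............
...............
...............
...............
...............
      y -130 -> +130, 4 mm/char; rows x front(-55) to back
 -53 ?????????????????????????????????????????????????????????????????
 -47 ?????????????????????????????????????????????????????????????????
 -41 ?????????????????????????????????????????????????????????????????
 -35 ?????????????????????????????????????????????????????????????????
 -29 ?????????????????????????????????????????????????????????????????
 -23 :..................................................:####:.......:
 -17 :...................####...........................:####:.......:
 -11 :...........:......:######......####............................:
  -5 :...........####....#######.....####.............####...........:
   1 :..........######:...:#######..:####............######..........:
   7 :...........#####.......####:..:####.............######.........:
  13 :..............#..........#.......................##:...........:
  19 :......................................................:..:..:.::
  25 :......................####.....................................:
  31 :................##########....................................::
  37 :................##########........:....:.:.:..:..:.::.:..:..:..:
  43 :.................::::..........................................:
  49 :..............................................................::
```

```bash
python3 -c "
from h import *
for n,box in (('top',(196,206,240,250)),('side',(290,130,336,190))):
  t=cam(n)['img'];h=cv2.cvtColor(t,cv2.COLOR_BGR2HSV);x0,y0,x1,y1=box;r=cv2.imread('pics/%s0.png'%n)
  d=np.abs(t.astype(int)-r).sum(2)
  for v in range(y0,y1,3): print(''.join('#' if (p:=t[v,u].astype(int))[2]-p[0]>60 and h[v,u,1]>90 and h[v,u,2]>120 else '.' for u in range(x0,x1,2)),''.join('#' if d[v,u]>60 else '.' for u in range(x0,x1,2)))
  print()
"
```

```text
...................... ......................
...................... ......................
...................... ......................
...................... ......................
...................... .......######.##......
...................... ......##########......
...................... ......############....
...................... .....#########.##.....
...................... #.....###########.....
...................... ........#####.##......
...................... #........#######......
...................... ..........######......
...................... ......................
...................... ##.#..................
...................... ##....................

....................... .......................
....................... .......................
....................... .......................
....................... .......................
....................... .........#####.........
....................... .........#####.........
....................... .......................
....................... .......................
....................... .......................
....................... .......................
....................... .......................
....................... ..............#........
....................... .......###..###........
....................... ..............##.......
....................... ................###....
....................... .........#.#.##.#####..
....................... ....###.........######.
....................... ....###........########
....................... #######################
....................... #######################
```

```bash
python3 -c "
from h import *
t=cam('top')['img'];r=cv2.imread('pics/top0.png');s=cam('side')['img'];q=cv2.imread('pics/side0.png')
for v in range(216,244,4): print([tuple(t[v,u].tolist()) for u in range(204,228,5)],'|',[tuple(r[v,u].tolist()) for u in range(204,228,5)])
print()
for v in range(140,188,6): print([tuple(s[v,u].tolist()) for u in (306,312,318,)],'|',[tuple(q[v,u].tolist()) for u in (306,312,318)])
"
```

```text
[(98, 140, 130), (99, 141, 133), (97, 139, 133), (98, 137, 132), (99, 139, 134)] | [(112, 130, 155), (103, 122, 147), (100, 120, 147), (125, 136, 153), (106, 124, 147)]
[(99, 139, 132), (103, 143, 136), (100, 139, 131), (102, 141, 135), (99, 138, 131)] | [(111, 131, 157), (122, 171, 206), (147, 203, 237), (110, 151, 185), (224, 221, 221)]
[(97, 137, 129), (98, 140, 133), (101, 143, 134), (100, 140, 134), (99, 137, 132)] | [(105, 125, 149), (132, 186, 224), (143, 198, 233), (70, 100, 125), (71, 85, 97)]
[(100, 141, 132), (95, 137, 130), (100, 139, 135), (101, 144, 133), (99, 140, 129)] | [(112, 131, 158), (149, 206, 239), (150, 207, 239), (49, 63, 84), (157, 154, 152)]
[(99, 138, 132), (100, 139, 130), (101, 140, 135), (103, 145, 137), (102, 140, 132)] | [(105, 126, 151), (104, 122, 150), (78, 107, 134), (48, 66, 85), (114, 109, 106)]
[(95, 137, 130), (95, 138, 128), (102, 140, 136), (100, 140, 132), (101, 142, 134)] | [(109, 126, 154), (108, 126, 152), (161, 155, 156), (145, 141, 138), (54, 60, 67)]
[(95, 134, 128), (100, 141, 134), (101, 140, 136), (104, 143, 137), (99, 141, 133)] | [(102, 121, 147), (106, 126, 152), (107, 122, 147), (67, 80, 96), (60, 68, 83)]

[(103, 106, 105), (95, 105, 113), (107, 108, 106)] | [(105, 106, 106), (108, 115, 119), (108, 109, 108)]
[(78, 91, 101), (66, 90, 108), (78, 88, 96)] | [(81, 96, 107), (79, 106, 127), (80, 93, 103)]
[(77, 96, 113), (64, 87, 104), (76, 93, 111)] | [(77, 96, 113), (65, 88, 105), (77, 95, 113)]
[(83, 104, 126), (63, 87, 104), (76, 96, 117)] | [(81, 103, 124), (64, 87, 105), (77, 98, 119)]
[(84, 87, 88), (65, 81, 94), (73, 74, 74)] | [(99, 103, 105), (65, 84, 100), (120, 120, 118)]
[(96, 94, 92), (107, 105, 105), (106, 103, 101)] | [(105, 102, 99), (107, 104, 103), (118, 115, 111)]
[(71, 71, 70), (65, 71, 77), (69, 73, 77)] | [(76, 76, 77), (89, 97, 109), (89, 96, 104)]
[(54, 60, 68), (51, 57, 64), (61, 64, 68)] | [(64, 71, 81), (60, 66, 73), (67, 71, 74)]
```

The rake still stands at its place: the side pixels are unchanged, and only the arm hides it from the top. Next I go down behind the cover.

```bash
python3 -m inch '[-0.004,0.003,0.01,0,0,0,1, 0,0,0.022,0,0,0,1, 0,0,0.025,0,0,0,1, 0,0,0.025,0,0,0,1, 0,0,0.02,0,0,0,1, 0,0,0.008,0,0,0,1, 0,0,0,0,0,0,1]'; python3 -m inch '[0.008,0,0,0,0,0,1, 0.01,0,0,0,0,0,1, 0.01,0,0,0,0,0,1, 0.01,0,0,0,0,0,1, 0.01,0,0,0,0,0,1]'; python3 -c "from h import *; st()"
```

```text
clock: 22.32
position: [643.2, 34.6, 129.1]
ee_rot: [-180.0, -0.3, -175.3]
wrist_force: [-0.0, -0.3, -0.1]
gripper_width: 0.0
grip_force: 0.0
clock: 22.73
position: [597.6, 30.5, 136.0]
ee_rot: [180.0, 0.4, -175.3]
wrist_force: [1.3, -0.3, 0.7]
gripper_width: 0.4
grip_force: 0.0
t 22.73 tray [87.2  2.8] z 136.0 rpy [ 180.     0.4 -175.3] F [ 1.3 -0.3  0.7] 0.4
```

```bash
python3 -m inch '[0.011,0,0,0,0,0,1, 0.011,0,0,0,0,0,1, 0.011,0,0,0,0,0,1, 0.011,0,0,0,0,0,1, 0.011,0,0,0,0,0,1, 0.01,0,0,0,0,0,1, 0.006,0,0,0,0,0,1, 0,0,0,0,0,0,1, 0,0,0,0,0,0,1]'; python3 -c "from h import *; st()"; python3 -m inch '[0,0,-0.015,0,0,0,1, 0,0,-0.03,0,0,0,1, 0,0,-0.03,0,0,0,1, 0,0,0,0,0,0,1, 0,0,0,0,0,0,1, 0,0,0,0,0,0,1, 0,0,0,0,0,0,1, 0,0,0,0,0,0,1, 0,0,0,0,0,0,1, 0,0,0,0,0,0,1, 0,0,0,0,0,0,1, 0,0,0,0,0,0,1]'; python3 -c "
from h import *
c=cam('side')['img'];r=cv2.imread('pics/side0.png');st();print('orig cover plate',r[185,370],c[185,370],r[215,392],c[215,392],r[230,395],c[230,395])"
```

```text
clock: 23.48
position: [526.2, 24.6, 133.6]
ee_rot: [180.0, 0.1, -175.3]
wrist_force: [-0.1, 0.9, 0.3]
gripper_width: -0.1
grip_force: 0.0
t 23.48 tray [15.5  2.9] z 133.6 rpy [ 1.800e+02  1.000e-01 -1.753e+02] F [-0.1  0.9  0.3] -0.1
clock: 24.48
position: [525.8, 24.3, 207.0]
ee_rot: [-180.0, -0.0, -175.4]
wrist_force: [0.7, -0.8, -0.4]
gripper_width: -0.3
grip_force: 0.0
t 24.53 tray [15.1  2.7] z 207.1 rpy [ 180.    -0.  -175.4] F [0.9 0.1 1.5] 0.1
orig cover plate [ 98 102 101] [90 98 98] [102 105 108] [101 119 141] [105 114 123] [101 119 139]
```

```bash
W='[0,0,0,0,0,0,1]'; python3 -m inch '[0.01,-0.003,0,0,0,0,1, 0.015,0,0,0,0,0,1, 0.015,0,0,0,0,0,1, 0.007,0,0,0,0,0,1, 0,0,0,0,0,0,1, 0,0,0,0,0,0,1, 0,0,0,0,0,0,1, 0,0,0,0,0,0,1, 0,0,0,0,0,0,1, 0,0,0,0,0,0,1, 0,0,0,0,0,0,1, 0,0,0,0,0,0,1]'; python3 -m inch '[0,0,0,0,0,0,1, 0,0,0,0,0,0,1, 0,0,0,0,0,0,1, 0,0,0,0,0,0,1, 0,0,0,0,0,0,1, 0,0,0,0,0,0,1, 0,0,0,0,0,0,1, 0,0,0,0,0,0,1, 0,0,0,0,0,0,1, 0,0,0,0,0,0,1, 0,0,0,0,0,0,1, 0,0,0,0,0,0,1]'; python3 - <<'E'
from h import *
st();c=cam('wrist');cv2.imwrite('pics/w10.png',c['img'])
g=cv2.cvtColor(c['img'],cv2.COLOR_BGR2GRAY).astype(np.float32)
sd=np.sqrt(np.maximum(cv2.blur(g*g,(9,9))-cv2.blur(g,(9,9))**2,0))
# expected plate corners for shut / on-catch / mid angles; local contrast inside them (solid plate = low)
for a in (0,.08,.2,.35,.5,.7,.9):
    q=[]
    for rr in (83,93,103):
        for y in (-22,-11,11,22):
            w=CT+EX*(61-rr*np.cos(a))+EY*y;u,v=proj(c,[*w,33+rr*np.sin(a)]);u,v=int(u),int(v)
            q.append((sd[v,u] if 0<=u<640 and 0<=v<400 else np.nan, g[v,u] if 0<=u<640 and 0<=v<400 else np.nan))
    q=np.array(q);print(a,'sd',q[:,0].round(0).tolist(),'g',q[:,1].round(0).tolist())
# front edge of cover at y=+-80: gradient profile along x at z=33
for y in (-80,80):
    print(y,[int(g[int(p[1]),int(p[0])]) if 0<=(p:=proj(c,[*(CT+EX*x+EY*y),33]))[1]<400 else -1 for x in range(-80,-30,3)])
E
```

```text
clock: 25.53
position: [479.4, 17.6, 207.1]
ee_rot: [-180.0, -0.0, -175.4]
wrist_force: [0.4, 0.2, 0.3]
gripper_width: -0.0
grip_force: 0.0
clock: 26.53
position: [479.3, 17.6, 207.2]
ee_rot: [180.0, -0.0, -175.4]
wrist_force: [-0.4, 0.5, -0.4]
gripper_width: -0.1
grip_force: 0.0
t 26.53 tray [-31.8  -0.1] z 207.2 rpy [ 180.    -0.  -175.4] F [-0.4  0.5 -0.4] -0.1
0 sd [2.0, 2.0, 2.0, 2.0, 13.0, 31.0, 2.0, 2.0, 2.0, 2.0, 2.0, 2.0] g [170.0, 171.0, 105.0, 103.0, 178.0, 136.0, 107.0, 106.0, 102.0, 105.0, 102.0, 107.0]
0.08 sd [3.0, 3.0, 22.0, 12.0, 2.0, 24.0, 2.0, 2.0, 3.0, 2.0, 2.0, 2.0] g [173.0, 172.0, 104.0, 106.0, 171.0, 172.0, 102.0, 103.0, 102.0, 104.0, 105.0, 103.0]
0.2 sd [24.0, 29.0, 22.0, 19.0, 2.0, 3.0, 2.0, 2.0, 32.0, 28.0, 2.0, 2.0] g [148.0, 154.0, 153.0, 159.0, 173.0, 173.0, 102.0, 102.0, 174.0, 102.0, 106.0, 102.0]
0.35 sd [16.0, 26.0, 26.0, 13.0, 18.0, 26.0, 24.0, 20.0, 2.0, 2.0, 2.0, 2.0] g [177.0, 138.0, 196.0, 126.0, 166.0, 167.0, 166.0, 129.0, 174.0, 173.0, 106.0, 104.0]
0.5 sd [31.0, 20.0, 23.0, 19.0, 16.0, 29.0, 25.0, 8.0, 21.0, 25.0, 17.0, 19.0] g [195.0, 133.0, 183.0, 141.0, 175.0, 152.0, 165.0, 140.0, 205.0, 118.0, 154.0, 138.0]
0.7 sd [17.0, 18.0, 21.0, 21.0, 39.0, 16.0, 12.0, 11.0, 25.0, 20.0, 16.0, 20.0] g [197.0, 112.0, 127.0, 153.0, 180.0, 165.0, 155.0, 166.0, 93.0, 113.0, 150.0, 125.0]
0.9 sd [22.0, 21.0, 13.0, 29.0, 27.0, 10.0, 7.0, 27.0, 29.0, 21.0, 19.0, 31.0] g [110.0, 111.0, 94.0, 113.0, 110.0, 112.0, 96.0, 108.0, 85.0, 83.0, 88.0, 94.0]
-80 [147, 147, 148, 143, 143, 93, 115, 151, 183, 185, 182, 146, 136, 114, 151, 170, 145]
80 [83, 85, 83, 77, 78, 74, 113, 129, 106, 107, 104, 91, 50, 175, 205, 172, 199]
```

The plate lies solid at about angle 0–0.1, so the cover has settled on the catch. Descend and press.

```bash
python3 -m inch '[0,0,0.02,0,0,0,1, 0,0,0.03,0,0,0,1, 0,0,0.03,0,0,0,1, 0,0,0.025,0,0,0,1, 0,0,0.015,0,0,0,1, 0,0,0.008,0,0,0,1, 0,0,0,0,0,0,1, 0,0,0,0,0,0,1]'; python3 -m inch '[0,0,0.004,0,0,0,1, 0,0,0.003,0,0,0,1, 0,0,0,0,0,0,1]'; python3 -m inch '[0,0,0.002,0,0,0,1, 0,0,0.002,0,0,0,1, 0,0,0,0,0,0,1]'
```

```text
clock: 27.25
position: [479.7, 17.6, 80.0]
ee_rot: [-180.0, 0.0, -175.4]
wrist_force: [-0.5, -0.2, 0.5]
gripper_width: 0.1
grip_force: 0.0
clock: 27.5
position: [479.3, 17.7, 72.3]
ee_rot: [180.0, 0.0, -175.4]
wrist_force: [-0.1, -0.2, -1.8]
gripper_width: 0.0
grip_force: 0.0
clock: 27.75
position: [479.1, 17.6, 67.9]
ee_rot: [180.0, -0.0, -175.4]
wrist_force: [0.5, 0.0, -0.2]
gripper_width: 0.1
grip_force: 0.0
```

```bash
for i in 1 2; do python3 -m inch '[0,0,0.001,0,0,0,1, 0,0,0.001,0,0,0,1, 0,0,0,0,0,0,1]' | egrep 'position|force'; done; python3 -m inch '[0,0,0.001,0,0,0,1, 0,0,0,0,0,0,1]'| egrep 'position|wrist_force'
```

```text
position: [479.2, 17.6, 66.0]
wrist_force: [-0.2, -0.1, -0.2]
grip_force: 0.0
position: [479.4, 17.6, 65.4]
wrist_force: [-4.0, 0.7, 7.6]
grip_force: 3.5
position: [479.5, 17.5, 65.2]
wrist_force: [-6.7, 0.7, 11.5]
```

```bash
python3 -m inch '[0,0,0.0004,0,0,0,1, 0,0,0,0,0,0,1]'| egrep 'position|wrist_force'
```

```text
position: [479.5, 17.6, 65.1]
wrist_force: [-7.7, 1.0, 14.7]
```

```bash
python3 -m inch '[0,0,0.0004,0,0,0,1, 0,0,0,0,0,0,1]'| egrep 'position|wrist_force'
```

```text
position: [479.6, 17.5, 64.9]
wrist_force: [-8.3, 1.3, 15.0]
```

```bash
python3 -m inch '[0,0,0,0,0,0,1, 0,0,0,0,0,0,1, 0,0,0,0,0,0,1, 0,0,0,0,0,0,1]'| egrep 'position|wrist_force'; python3 - <<'E'
from h import *
for _ in range(3): st(); cam('side')
E
```

```text
position: [479.6, 17.5, 64.9]
wrist_force: [-7.2, 1.2, 14.4]
t 29.08 tray [-31.6  -0.2] z 64.9 rpy [-1.800e+02  1.000e-01 -1.753e+02] F [-7.2  1.2 14.4] 0.2
t 29.13 tray [-31.6  -0.2] z 64.9 rpy [-1.800e+02  1.000e-01 -1.753e+02] F [-8.7  0.4 14.3] -0.0
t 29.18 tray [-31.6  -0.2] z 64.9 rpy [-1.800e+02  1.000e-01 -1.753e+02] F [-8.1  1.7 14.7] -0.2
```

```bash
python3 -m inch '[0.001,0,0,0,0,0,1, 0.0005,0,0.0003,0,0,0,1, 0,0,0,0,0,0,1]'| egrep 'position|wrist_force'
```

```text
position: [479.3, 17.6, 65.0]
wrist_force: [-2.3, 0.6, 11.8]
```

```bash
python3 -m inch '[0.0003,0,0.0005,0,0,0,1, 0,0,0,0,0,0,1]'| egrep 'position|wrist_force'; python3 -m inch '[0.0002,0,0.0002,0,0,0,1, 0,0,0,0,0,0,1]'| egrep 'position|wrist_force'
```

```text
position: [479.3, 17.5, 64.9]
wrist_force: [-2.4, 0.5, 13.5]
position: [479.3, 17.6, 64.9]
wrist_force: [-2.7, -0.7, 12.9]
```

```bash
python3 -m inch '[0.0002,0,0.0004,0,0,0,1, 0,0,0,0,0,0,1]'| egrep 'position|wrist_force'; python3 -m inch '[0.0002,0,0.0003,0,0,0,1, 0,0,0,0,0,0,1]'| egrep 'position|wrist_force'
```

```text
position: [479.2, 17.6, 64.4]
wrist_force: [-0.7, -0.5, 12.4]
position: [479.1, 17.6, 63.7]
wrist_force: [2.3, -0.3, 8.7]
```

The plate is starting to give. I follow it down in small steps.

```bash
python3 -m inch '[0,0,0.0004,0,0,0,1, 0,0,0,0,0,0,1, 0,0,0,0,0,0,1]'| egrep 'position|wrist_force';python3 -m inch '[0,0,0.0004,0,0,0,1, 0,0,0,0,0,0,1]'| egrep 'position|wrist_force'
```

```text
position: [479.0, 17.6, 62.6]
wrist_force: [3.3, -0.3, 5.8]
position: [478.4, 17.6, 61.6]
wrist_force: [3.2, -0.2, 3.0]
```

```bash
for i in 1 2; do python3 -m inch '[0,0,0.0007,0,0,0,1, 0,0,0,0,0,0,1]'| egrep 'position|wrist_force'; done
```

```text
position: [476.2, 17.4, 58.5]
wrist_force: [0.9, -0.4, 1.0]
position: [476.2, 17.4, 58.4]
wrist_force: [-2.3, 1.0, 4.7]
```

```bash
python3 -m inch '[0,0,0.0007,0,0,0,1, 0,0,0,0,0,0,1]'| egrep 'position|wrist_force'
```

```text
position: [476.3, 17.4, 58.3]
wrist_force: [-6.2, 1.2, 8.2]
```

The plate is at 33 mm and seated, so the latch has snapped. Back off and check.

```bash
python3 -m inch '[0,0,-0.005,0,0,0,1, 0,0,-0.015,0,0,0,1, 0,0,-0.03,0,0,0,1, 0,0,-0.04,0,0,0,1, 0,0,-0.04,0,0,0,1, 0,0,-0.02,0,0,0,1, 0,0,0,0,0,0,1, 0,0,0,0,0,0,1, 0,0,0,0,0,0,1, 0,0,0,0,0,0,1]'; python3 - <<'E'
from h import *
st();c=cam('wrist');o=cv2.imread('pics/w10.png');g=cv2.cvtColor(c['img'],cv2.COLOR_BGR2GRAY);h=cv2.cvtColor(o,cv2.COLOR_BGR2GRAY)
# front-edge profile at several y, along x at z=30+: before vs now (10mm rise => ~3-4 mm shift)
for y in (-80,-60,60,80):
  for im in (h,g): print(y,[int(im[int(p[1]),int(p[0])]) for x in range(-80,-36,2) if (p:=proj(c,[*(CT+EX*x+EY*y),33])) is not None])
s=cam('side')['img'];q=cv2.imread('pics/side0.png')
d=np.abs(s.astype(int)-q).sum(2)
print('side rake diff',(d[135:185,300:326]>90).mean())
t=cam('top')['img'];q=cv2.imread('pics/top0.png');d=np.abs(t.astype(int)-q).sum(2)
for n,b in dict(tape=(194,153,224,184),jar=(224,148,250,180),plier=(183,240,220,310),pen=(240,265,302,290)).items(): print(n,(d[b[1]:b[3],b[0]:b[2]]>90).mean().round(2))
E
```

```text
clock: 31.9
position: [476.2, 17.3, 206.0]
ee_rot: [-180.0, -0.2, -175.4]
wrist_force: [0.6, -0.3, 1.0]
gripper_width: 0.3
grip_force: 0.0
t 31.9 tray [-34.9  -0.2] z 206.0 rpy [-180.    -0.2 -175.4] F [ 0.6 -0.3  1. ] 0.3
-80 [149, 145, 146, 137, 143, 99, 102, 115, 133, 129, 152, 188, 183, 182, 177, 101, 124, 119, 137, 152, 141, 180]
-80 [145, 147, 145, 147, 142, 139, 135, 93, 117, 114, 118, 181, 189, 185, 186, 179, 159, 122, 115, 113, 152, 147]
-60 [139, 141, 145, 144, 136, 103, 107, 115, 119, 125, 167, 188, 185, 167, 161, 98, 166, 114, 139, 137, 133, 165]
-60 [142, 143, 139, 142, 140, 143, 107, 103, 96, 117, 115, 184, 185, 184, 168, 165, 131, 114, 108, 99, 133, 136]
60 [78, 76, 81, 80, 83, 79, 87, 113, 118, 101, 103, 105, 106, 105, 102, 95, 85, 137, 144, 142, 90, 119]
60 [80, 83, 81, 73, 80, 81, 81, 82, 109, 112, 104, 107, 107, 105, 107, 96, 96, 82, 78, 108, 128, 140]
80 [79, 82, 83, 79, 78, 80, 87, 115, 118, 101, 106, 107, 106, 107, 105, 104, 55, 54, 203, 205, 168, 167]
80 [82, 83, 80, 80, 81, 76, 78, 80, 107, 111, 104, 110, 108, 106, 105, 94, 139, 82, 44, 111, 193, 164]
side rake diff 0.43615384615384617
tape 0.0
jar 0.0
plier 0.49
pen 0.86
```

```bash
python3 -m inch '[0.005,-0.03,-0.01,0,0,0,1, 0.01,-0.04,-0.01,0,0,0,1, 0.01,-0.04,-0.01,0,0,0,1, 0.01,-0.04,0,0,0,0,1, 0.01,-0.04,0,0,0,0,1, 0.01,-0.04,0,0,0,0,1, 0.01,-0.04,0,0,0,0,1, 0.01,-0.04,0,0,0,0,1, 0,-0.03,0,0,0,0,1, 0,-0.02,0,0,0,0,1, 0,0,0,0,0,0,1, 0,0,0,0,0,0,1]'; python3 - <<'E'
from h import *
t=cam('top');im=t['img'];q=cv2.imread('pics/top0.png');d=np.abs(im.astype(int)-q).sum(2)
for n,b in dict(rake=(204,214,232,242),tape=(194,153,224,184),jar=(224,148,250,180),plier=(183,240,220,310),pen=(240,265,302,290)).items(): print(n,(d[b[1]:b[3],b[0]:b[2]]>90).mean().round(2))
m=cv2.inRange(im[200:250,190:245],(100,150,180),(190,235,255));ys,xs=np.nonzero(m);print('grip top',len(xs),xs.mean()+190,ys.mean()+200,onz(t,xs.mean()+190,ys.mean()+200,114) if len(xs) else '')
g=cv2.cvtColor(im,cv2.COLOR_BGR2GRAY)
# front edge of cover in top view: dark/bright profile along x, and projected edges at angle 0 vs 0.08
for a in(0,.08):print(a,[proj(t,[*(CT+EX*(61-120*np.cos(a))+EY*y),33+120*np.sin(a)]).tolist() for y in(-80,80)])
for u in (300,350): print(u,g[236:262,u].tolist())
E
```

```text
clock: 33.05
position: [430.9, -346.8, 236.1]
ee_rot: [179.9, -0.1, -175.5]
wrist_force: [0.4, 0.2, 0.2]
gripper_width: 0.0
grip_force: 0.0
rake 0.23
tape 0.0
jar 0.0
plier 0.0
pen 0.0
grip top 158 211.15822784810126 223.873417721519 [494.3 278.4 114. ]
0 [[368.3, 244.5], [299.0, 250.0]]
0.08 [[369.0, 244.1], [299.0, 249.6]]
300 [187, 188, 188, 204, 204, 173, 152, 167, 180, 187, 181, 196, 230, 235, 231, 188, 115, 114, 140, 146, 151, 147, 146, 144, 144, 142]
350 [150, 133, 130, 140, 155, 163, 161, 188, 222, 231, 219, 176, 116, 119, 143, 144, 144, 145, 149, 151, 156, 152, 152, 157, 157, 147]
```

```bash
python3 -c "from station import job; print(job.sign_off())"
```

```text
the job is handed in; nothing more can be done
None
```

The job is handed in at about 33 s: all eight housings lie one deep over the tray's length (2 or 3 in the −y field, 3 or 4 in the middle, 2 in the +y field, with one close to the −y seam), the rake stands back in its place, the cover is latched, and the jar and tape are unmoved (the cutter was not separately checked).

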